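# Set the rim-grinding lap four clicks faster and start it

## Robot

A 6-joint arm with a two-finger parallel gripper is mounted at the origin on the work surface. World frame = base frame: x ahead of the robot, y to its left, z up, the work surface at z = 0. Lengths are in m, angles in rad, forces in N, time in s.
With the tool pointing down it reaches from about 0.35 to 0.975 m from the base axis. Payload 4.9 kg.
Tool frame: the origin (TCP) lies at the centre of the arm's flange, where the gripper is bolted on; the fingertips stand 173 mm ahead of it and the grasp point (between the pads) lies 155 mm ahead of it; z points along the fingers, y is the line along which they close (so a half turn about z gives the same grasp; the last joint's range is limited). The gripper opens to 85 mm and grips with 20 to 120 N. Pads are 22 mm wide; open, the fingers measure 114 mm over their backs; the gripper's body (76 mm by 85 mm) begins 54 mm behind the grasp point. The pads swing forward as they close: fully open they stand 13 mm farther back than shut.
Start: joints at [-1.432, 0.053, 1.613, -0, 1.476, -0.119], TCP at [0.159, -0.604, 0.405] pointing down, gripper open.
Joint ranges: [-3.01, 3.01], [-1.01, 2.22], [0.06, 2.58], [-1.02, 4.17], [0.09, 2.62], [-3.14, 3.14]. Speed limits (rad/s): [2.57, 2.57, 3.14, 3.14, 3.14, 3.14].

## Interface

Orientations are given as a 3x3 rotation matrix whose columns are the frame's x, y, z axes.
In Python, from station import env gives the robot as it stands.
- The arm moves only by the tool apply_moves, never from a script. Its arguments are lists of equal length, an entry for each row: "offset": the shift along the tool's x, y, z each as a share of 1000 mm, from -1 to 1, a list of three; "rotation": the turn, a rotation vector about the tool's x, y, z each as a share of 90 degrees, from -1 to 1, a list of three; "grip": the closure, from 0 (fully open) to 1 (shut). A call has 1 to 20 rows; each row is the pose to reach, as a shift and turn from the pose commanded when the call began, along the tool's axes at that moment; what a row does not reach only later rows make up. A row lasts 1/10 s, in which the tool goes at most 50 mm and 8.59 degrees, less where a joint would pass 70% of its speed; a pose out of reach is approached as far as the arm can. A call with a number of a shift or a turn outside -1 to 1 is refused whole. A call with a gripper value outside its range is refused whole. The fingers move at their own pace and stop on an object; the grip force is fixed at half the most. Time passes only in rows, so rows that repeat a pose let the fingers close. It gives the time, the measured TCP pose, the force, the opening and the grip force at its end, in the units of the state.
- env.get_obs(): the state, without advancing time (a new reading comes with each control period).
- env.camera(name): name is "side" or "top"; returns the picture (384x512x3 uint8, red, green, blue); there is no depth.
- env.calibration(name): a dict with "fx", "fy", "cx", "cy" (pixels), "D" ([k1, k2, p1, p2, k3] as OpenCV has them; the pictures are not rectified), "R" (3x3) and "t" (3): a world point X has camera coordinates R X + t. Camera axes: x right, y down, z forward; pixel columns grow to the right and rows downward; lengths in m; the calibration is good to about 2 mm. A picture is of the moment at which its call begins. calibration takes no time and is no camera call.
- env.hand_in(): hands the job in; it is judged then, once.
The state is a dict: "time_s": time; "joint_pos": joint angles; "qvel": joint speeds; "tau": joint torques, N m; "eef_pos": TCP position; "tcp_rot": TCP orientation; "wrist_force": force on the tool from outside, world axes, zero at the start; "ft_torque": the same for the moment, N m; "gripper_width": finger opening in m; "grip_force": force on a finger pad.
Only numpy, scipy, OpenCV 4.12 (cv2) and the standard library are available. Lean on these libraries where they do the work, as an engineer would, in place of code of your own. Each camera call takes 0.05 s, during which the arm holds its last target. There are 200 camera calls.

## Task

The next cut bottle has to be ground on the flat lap: with a fingertip, push the speed dial round clockwise (seen from above) by exactly four clicks from where it stands now, gently and without gripping it, and only then press the flat start button all the way in and let it go. Leave the mushroom-headed stop button and the glassware and dressing stick around the machine alone.

Things in the scene. Friction and masses are not known exactly. Their poses are not given: they have to be found in the camera images.
- lap: blue bench grinder, 300 x 420 x 100 mm, fixed. Origin on the table under the middle of its aluminium control panel (280 x 134 mm, top 106 mm up); x runs away from the operator, y towards the 260 mm white splash pan (centre 204 mm along y, rim 152 mm up; copper spout to 227 mm at its far outer corner), z up.
- dial_turn (a joint): angle of the speed dial (rad), growing clockwise seen from above. 12 click positions 0.419 (24 deg) apart, the lowest at 0, the highest at 4.61, with stops just past both. A sprung roller draws it to the nearest click; leaving a click takes about 0.1 N m (4 N near the bar's end); past half way it drops into the next one by itself.
- dial: black dial on the panel's far half. Origin on its axis at panel height, z up, x along the finger bar to the nose. Round skirt 72 mm across, top 10 mm up. On it a bar 13 mm wide, from x = -31 to +25 mm, top 31 mm up; beyond it a 6 mm wide nose to x = 36 mm, top 25 mm up, with a white line along it. More than 30 N on it counts as gripping or forcing it.
- dial_nose (a point): point in the dial's pointed nose, 32 mm from the axis, 20 mm above the panel; turns with the dial. With point dial_axis it shows where the bar points.
- dial_axis (a point): fixed point on the dial's vertical axis, level with the top of the finger bar, 31 mm above the panel.
- start_press (a joint): travel of the start button (m): 0 out, 0.006 fully in. It springs back; 1.5 N starts it moving, 5 N holds it fully in.
- start_top (a point): centre of the top of the start button: flat black, 30 mm across, in a grey collar 46 mm across, on the panel's near half on the pan's side, 22 mm above the panel. Pressed straight down.
- stop_press (a joint): travel of the stop button (m): 0 out, 0.006 in; it springs back. Leave it alone.
- stop_top (a point): centre of the top of the stop button: black mushroom head 40 mm across, 35 mm above the panel, 66 mm from the start button on the side away from the pan.
- blue_bottle: blue glass bottle with a steel cap, 74 mm across, 240 mm tall, upright, loose. Origin under its centre. Leave it alone.
- grit_jar: clear jar with a white cap, 72 mm across, 110 mm tall, upright, loose. Origin under its centre. Leave it alone.
- cut_glass: blue tumbler cut from a bottle, 74 mm across, 95 mm tall, open end up, loose. Origin under its centre. Leave it alone.
- dressing_stick: off-white abrasive stick, 110 x 25 x 25 mm, lying loose along its x beside the machine. Origin under its centre. Leave it alone.

How it is judged:
On the way, in this order (a step that is already met when the one before it is completed fails the run):
1. the dial stands four clicks clockwise of where it started (distance of dial_nose from where it was at the start of the episode between 0.0445 and 0.0505 m and value of joint dial_turn below 3.14 rad), for 0.3 s.
2. the start button is pressed in (value of joint start_press above 0.0045 m), for 0.05 s.
At the end, for the whole second after the job is handed in: The dial rests four clicks clockwise of where it started (within about a third of a click), both buttons are out again, and the bottle, jar, tumbler and stick are within 20 mm of where they stood (all of step 1 and velocity of joint dial_turn between -0.05 and 0.05 rad/s and value of joint each of start_press, stop_press below 0.001 m and distance of each of blue_bottle, grit_jar, cut_glass, dressing_stick from where it was at the start of the episode below 0.02 m); the robot touches nothing.
It fails at once if the dial is gripped or forced: more than 30 N on it (contact force between the fingers and dial above 30 N).
It fails at once if the start button is pressed while the dial is not at the fourth click (value of joint start_press above 0.003 m and not (distance of dial_nose from where it was at the start of the episode between 0.0445 and 0.0505 m and value of joint dial_turn below 3.14 rad)).
It fails at once if the stop button is pressed (value of joint stop_press above 0.002 m).
It fails at once if the bottle, jar, tumbler or stick is pushed away, lifted or knocked over (distance of any of blue_bottle, grit_jar, cut_glass, dressing_stick from where it was at the start of the episode above 0.02 m).
It also fails if it takes over 48 s, if anything falls off the work surface, if the arm or the gripper's body presses on something with over 40 N, if the wrist force passes 120 N, or if a joint passes its speed limit or range.

## Working session

There is one attempt and no reset: what is moved stays moved. The work goes in short steps, Python scripts to look and compute and a tool call to move; the robot and the scene stay as the last step left them, time stands still between calls to the robot, and variables do not carry over. Pictures are saved under pics/ and viewed, at most 10 in all, crops included, and the job is handed in when it is done.

Besides the shell and the picture viewer there is one more tool, called as a command line: name --argument value ..., lists and objects as JSON in quotes. apply_moves: Moves the arm, as the interface text tells. Its arguments: {"type":"object","properties":{"offset":{"type":"array","items":{"type":"array","items":{"type":"number"}}},"rotation":{"type":"array","items":{"type":"array","items":{"type":"number"}}},"grip":{"type":"array","items":{"type":"number"}}},"required":["offset","rotation","grip"]}

```bash
mkdir -p pics
python3 - <<'E'
from station import env
import cv2
for n in("top","side"):
    im=env.camera(n); cv2.imwrite(f"pics/{n}0.png",im[:,:,::-1])
    c=env.calibration(n); print(n,c)
o=env.get_obs(); print(o["time_s"],o["eef_pos"],o["tcp_rot"],o["gripper_width"])
E
```

```text
top {'fx': 419.9516826455473, 'fy': 419.9516826455473, 'cx': 254.77965828046098, 'cy': 191.1491360619498, 'D': array([0.02016515, 0.        , 0.        , 0.        , 0.        ]), 'R': array([[ 0.00339584, -0.99993035, -0.0113032 ],
       [-0.98955071, -0.00173084, -0.14417487],
       [ 0.14414526,  0.01167469, -0.98948767]]), 't': array([-0.1217829 ,  0.57750085,  0.97889031])}
side {'fx': 470.691370656654, 'fy': 470.691370656654, 'cx': 251.45991801215177, 'cy': 187.3651051351469, 'D': array([-0.17761513,  0.        ,  0.        ,  0.        ,  0.        ]), 'R': array([[ 0.97847319, -0.2057773 , -0.01568175],
       [-0.16291754, -0.72355753, -0.67076253],
       [ 0.12668105,  0.65887799, -0.74150638]]), 't': array([-0.58207117,  0.08793426,  0.99492184])}
0.1 [ 0.15929496 -0.60410636  0.40355748] [[ 9.66964470e-01  2.54911081e-01 -2.32287740e-04]
 [ 2.54911061e-01 -9.66962684e-01  1.87594898e-03]
 [ 2.53586605e-04 -1.87318872e-03 -9.99998213e-01]] 0.08544328335784661
```

View pics/top0.png

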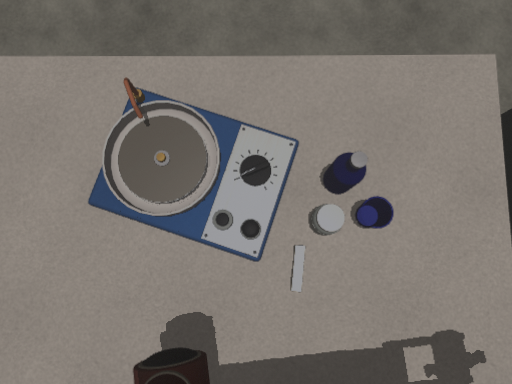

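View pics/side0.png

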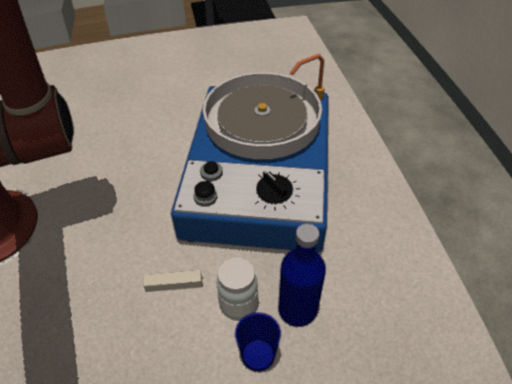

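Top view: the dial is at about (255,170), the start button at (223,219) and the stop button at (250,229). The pan is to the left, and the bottle, jar, tumbler and stick are to the right. The side view agrees: dial (274,188), start (211,171), stop (205,192). I'll enlarge the panel next.

```bash
cat > h.py <<'E'
import numpy as np, cv2
from station import env
def ray(n,uv):
    c=env.calibration(n);K=np.array([[c['fx'],0,c['cx']],[0,c['fy'],c['cy']],[0,0,1]])
    p=cv2.undistortPoints(np.array([[uv]],float),K,c['D'])[0,0]
    R=np.array(c['R']);return -R.T@c['t'],R.T@np.array([p[0],p[1],1])
def onz(n,uv,z):
    o,d=ray(n,uv);return o+d*(z-o[2])/d[2]
def pix(n,X):
    c=env.calibration(n);K=np.array([[c['fx'],0,c['cx']],[0,c['fy'],c['cy']],[0,0,1]])
    return cv2.projectPoints(np.array(X,float).reshape(-1,1,3),cv2.Rodrigues(np.array(c['R']))[0],np.array(c['t']),K,c['D'])[0][:,0]
def tri(a,b):
    (o1,d1),(o2,d2)=ray("top",a),ray("side",b)
    s=np.linalg.lstsq(np.c_[d1,-d2],o2-o1,rcond=None)[0]
    return (o1+s[0]*d1+o2+s[1]*d2)/2,np.linalg.norm(o1+s[0]*d1-o2-s[1]*d2)
E
python3 - <<'E'
import cv2,numpy as np
from h import *
a=cv2.imread("pics/top0.png")[120:260,195:305]; b=cv2.imread("pics/side0.png")[150:225,175:330]
A=cv2.resize(a,None,fx=4,fy=4,interpolation=cv2.INTER_CUBIC);A=cv2.convertScaleAbs(A,alpha=1.6)
B=cv2.resize(b,None,fx=5,fy=5,interpolation=cv2.INTER_CUBIC);B=cv2.convertScaleAbs(B,alpha=1.8)
cv2.imwrite("pics/a.png",A);cv2.imwrite("pics/b.png",B)
for n,t,s in(("dial",(255,170),(274,188)),("start",(223,219),(211,171)),("stop",(250,229),(205,190))): print(n,tri(t,s),onz("top",t,.128))
E
```

```text
dial (array([ 0.61602896, -0.12143968,  0.11076425]), np.float64(0.0006517718568513455)) [ 0.61295702 -0.12164942  0.128     ]
start (array([ 0.50377248, -0.0502212 ,  0.1120403 ]), np.float64(0.0011870155363686576)) [ 0.50311625 -0.05160403  0.128     ]
stop (array([ 0.48254727, -0.1110614 ,  0.12591032]), np.float64(0.0021978096029981967)) [ 0.48133237 -0.11113008  0.128     ]
```

View pics/a.png

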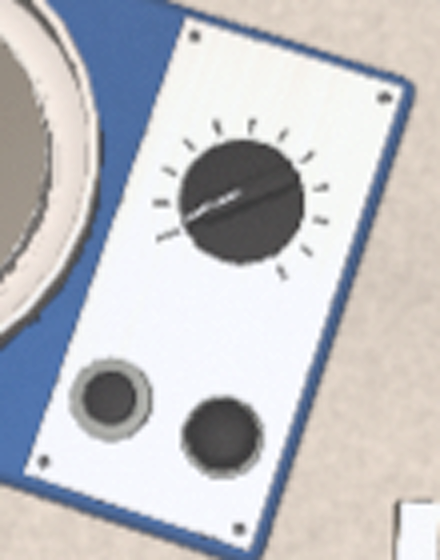

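View pics/b.png

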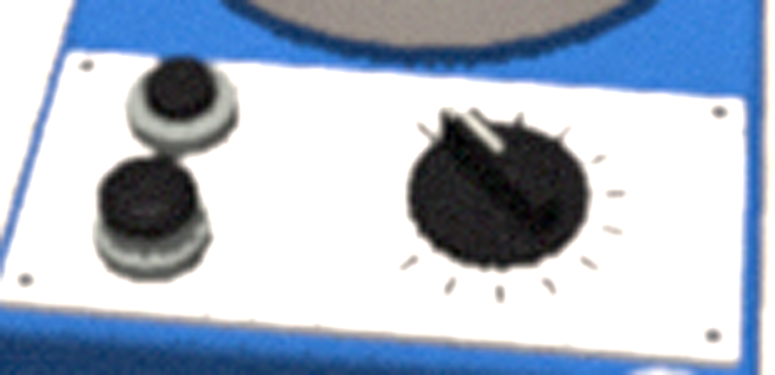

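The top crop shows the screws at (195,36), (384,97), (43,461) and (239,528). The skirt centre is about (242,202), the start button about (110,398) and the stop button about (222,432). The nose points lower-left at about the first of the 12 tick marks, so the dial is at or near click 0. I'll fit the panel pose and work out the targets.

```bash
cat >> h.py <<'E'
ct=lambda p:(195+(p[0]+.5)/4-.5,120+(p[1]+.5)/4-.5)
cs=lambda p:(175+(p[0]+.5)/5-.5,150+(p[1]+.5)/5-.5)
E
python3 - <<'E'
from h import *
np.set_printoptions(precision=4,suppress=True)
T=[onz("top",ct(p),.107) for p in((195,36),(384,97),(43,461),(239,528))]
S=[onz("side",cs(p),.107) for p in((720,112),(713,336),(87,65),(25,280))]
for n,Q in(("top",T),("side",S)):
    d=(Q[0]+Q[1]-Q[2]-Q[3]);print(n,np.mean(Q,0),np.degrees(np.arctan2(d[1],d[0])),np.linalg.norm(d)/2,np.linalg.norm(Q[0]-Q[1]))
print("axis(skirt)",onz("top",ct((242,202)),.116),onz("side",cs((499,196)),.114))
print("start",onz("top",ct((110,398)),.128),onz("side",cs((181,90)),.128))
print("stop",onz("top",ct((222,432)),.141),onz("side",cs((150,192)),.141))
l=[onz("top",ct(p),.131) for p in((240,190),(183,219))]
l2=[onz("side",cs(p),.131) for p in((503,150),(467,110))]
for a,b in(l,l2): d=b-a;print("nose",a,b,np.degrees(np.arctan2(d[1],d[0])))
o=env.get_obs();print(o["joint_pos"])
E
```

```text
top [ 0.5737 -0.1072  0.107 ] -18.650808606424352 0.2595304504151085 0.11509979204625342
side [ 0.573  -0.1091  0.107 ] -18.63898631604441 0.25954045776918777 0.11561184033347995
axis(skirt) [ 0.615  -0.1218  0.116 ] [ 0.6152 -0.1265  0.114 ]
start [ 0.5028 -0.0497  0.128 ] [ 0.5031 -0.0566  0.128 ]
stop [ 0.4836 -0.1117  0.141 ] [ 0.483  -0.1196  0.141 ]
nose [ 0.6189 -0.1208  0.131 ] [ 0.6024 -0.0892  0.131 ] 117.49348927806973
nose [ 0.6183 -0.1187  0.131 ] [ 0.6098 -0.095   0.131 ] 109.82328381064326
[-1.432   0.0533  1.6142  0.      1.476  -0.119 ]
```

apply_moves --offset '[[0.531, -0.371, -0.016], [0.531, -0.371, -0.016], [0.531, -0.371, -0.016], [0.531, -0.371, -0.016], [0.531, -0.371, -0.016], [0.531, -0.371, -0.016], [0.531, -0.371, -0.016], [0.531, -0.371, -0.016], [0.531, -0.371, -0.016], [0.531, -0.371, -0.016], [0.531, -0.371, -0.016], [0.531, -0.371, -0.016], [0.531, -0.371, -0.016], [0.531, -0.371, -0.016], [0.531, -0.371, -0.016], [0.531, -0.371, -0.016], [0.531, -0.371, -0.016], [0.531, -0.371, -0.016]]' --rotation '[[0, 0, -0.0955], [0, 0, -0.0955], [0, 0, -0.0955], [0, 0, -0.0955], [0, 0, -0.0955], [0, 0, -0.0955], [0, 0, -0.0955], [0, 0, -0.0955], [0, 0, -0.0955], [0, 0, -0.0955], [0, 0, -0.0955], [0, 0, -0.0955], [0, 0, -0.0955], [0, 0, -0.0955], [0, 0, -0.0955], [0, 0, -0.0955], [0, 0, -0.0955], [0, 0, -0.0955]]' --grip '[1, 1, 1, 1, 1, 1, 1, 1, 1, 1, 1, 1, 1, 1, 1, 1, 1, 1]'

```text
time_s: 1.9
eef_pos: [0.5776, -0.1113, 0.4207]
tcp_rot: [[0.919, 0.395, 0.0], [0.395, -0.919, -0.0], [-0.0, 0.0, -1.0]]
wrist_force: [-0.1, -0.6, -0.0]
gripper_width: -0.0
grip_force: 0.0
```

apply_moves --offset '[[0, 0, 0.05], [0.0, 0, 0.08], [0.0, 0, 0.08], [0.0, 0, 0.08]]' --rotation '[[0, 0, 0], [0, 0, 0], [0, 0, 0], [0, 0, 0]]' --grip '[1, 1, 1, 1]'

```text
time_s: 2.3
eef_pos: [0.578, -0.1108, 0.341]
tcp_rot: [[0.918, 0.396, -0.0], [0.396, -0.918, 0.0], [-0.0, -0.0, -1.0]]
wrist_force: [-0.3, -0.0, 0.5]
gripper_width: 0.0003
grip_force: 0.0
```

```bash
cat > look.py <<'E'
from h import *
import sys
def look(name,n,r0,r1,c0,c1,f,ptw=None,a=1.7):
    im=env.camera(n)[:,:,::-1][r0:r1,c0:c1]
    im=cv2.convertScaleAbs(cv2.resize(im,None,fx=f,fy=f,interpolation=cv2.INTER_CUBIC),alpha=a)
    if ptw is not None:
        for u,v in pix(n,ptw): cv2.circle(im,(int((u-c0+.5)*f-.5),int((v-r0+.5)*f-.5)),3,(0,0,255),-1)
    cv2.imwrite(f"pics/{name}.png",im)
E
python3 - <<'E'
from look import *
o=env.get_obs();p=o["eef_pos"];R=o["tcp_rot"]
tip=[p+R@np.array([x,y,.173]) for x in(-.011,.011) for y in(-.0145,.0145)]
look("s1","side",95,240,150,340,4,tip)
print(p)
E
```

```text
[ 0.57802709 -0.11075888  0.34102621]
```

View pics/s1.png

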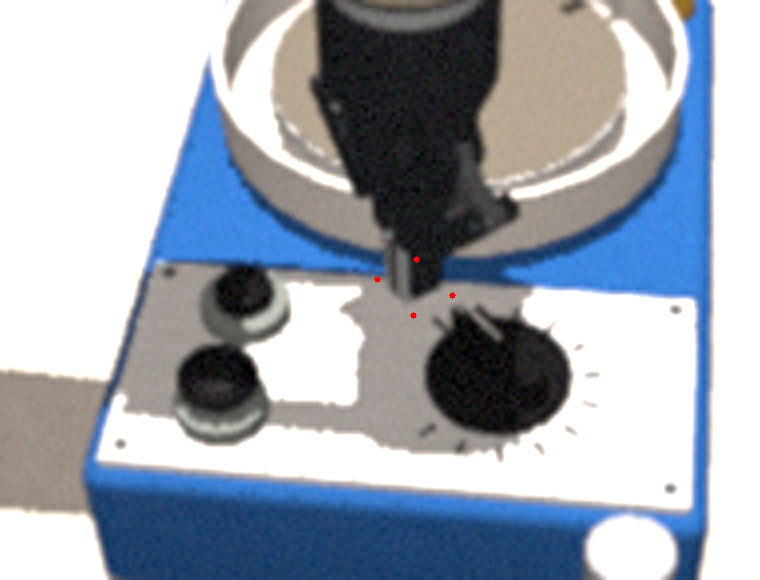

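The fingertip's lower end is at about (388..440, 298), close to the predicted centre (415,287). That fits a tip 173 mm ahead of the TCP, and it looks narrower than ±14.5 mm in tool y. A linkage knuckle sticks out at about (515,210), so I'll check its height above the tip.

Run:
```python
from h import *
from scipy.optimize import least_squares
o=env.get_obs();p=o["eef_pos"];R=o["tcp_rot"]
def q(u,v):return np.array([150+(u+.5)/4-.5,95+(v+.5)/4-.5])
for uv in((515,210),(460,250)):
  for x in(-.011,0,.011):
    s=least_squares(lambda w:pix("side",p+R@np.array([x,w[0],w[1]]))[0]-q(*uv),[.03,.13]);print(uv,x,s.x.round(4))
for uv in((388,290),(408,299),(440,290)):
  for z in(.168,.173):
    s=least_squares(lambda w:pix("side",p+R@np.array([w[0],w[1],z]))[0]-q(*uv),[0,0]);print(uv,z,s.x.round(4))
```

```text
(515, 210) -0.011 [0.084  0.0569]
(515, 210) 0 [0.0703 0.0733]
(515, 210) 0.011 [0.0565 0.0897]
(460, 250) -0.011 [0.048  0.1069]
(460, 250) 0 [0.0331 0.1249]
(460, 250) 0.011 [0.0181 0.1429]
(388, 290) 0.168 [-0.0157 -0.001 ]
(388, 290) 0.173 [-0.013  -0.0051]
(408, 299) 0.168 [-0.0117  0.0091]
(408, 299) 0.173 [-0.0089  0.0051]
(440, 290) 0.168 [0.0034 0.0131]
(440, 290) 0.173 [0.0063 0.0091]
```

apply_moves --offset '[[0, 0, 0.02], [0, 0, 0.035], [0, 0, 0.047], [0, 0, 0.047], [0, 0, 0.047]]' --rotation '[[0, 0, 0], [0, 0, 0], [0, 0, 0], [0, 0, 0], [0, 0, 0]]' --grip '[1, 1, 1, 1, 1]'

```text
time_s: 2.85
eef_pos: [0.5783, -0.1102, 0.2939]
tcp_rot: [[0.918, 0.397, 0.0], [0.397, -0.918, -0.0], [-0.0, 0.0, -1.0]]
wrist_force: [0.3, -0.5, 0.1]
gripper_width: -0.0001
grip_force: 0.0
```

```bash
cat > plan.py <<'E'
from h import *
A=np.array([.6155,-.1230]); th0=113.35
def plan(gaps_angles,r=.024):
    o=env.get_obs();p=o["eef_pos"];R=o["tcp_rot"]
    yaw0=np.degrees(np.arctan2(R[1,0],R[0,0]))
    print("t",o["time_s"],"p",p.round(4),"yaw",yaw0.round(2),"F",np.round(o["wrist_force"],1))
    for gap,a in gaps_angles:
        th=np.radians(th0-a);n=np.array([np.cos(th),np.sin(th)]);t=np.array([np.sin(th),-np.cos(th)])
        c=A+r*n-t*(.0175+gap)
        d=R.T@np.r_[c-p[:2],0]
        print(gap,a,"off",d.round(4)[:2],"rot",round((yaw0-(th0-a-90))/90,4))
E
python3 -c "
from plan import *
plan([(.012,0),(.003,0),(0,0)]+[(0,a) for a in(6,12,18,24,30,36,42,48,54,60,66,72,78,84,90)])"
```

```text
t 2.85 p [ 0.5783 -0.1102  0.2939] yaw 23.37 F [ 0.3 -0.5  0.1]
0.012 0 off [-0.0004  0.0024] rot 0.0002
0.003 0 off [0.0086 0.0024] rot 0.0002
0 0 off [0.0116 0.0024] rot 0.0002
0 6 off [0.0142 0.0008] rot 0.0668
0 12 off [ 0.017  -0.0007] rot 0.1335
0 18 off [ 0.0199 -0.0018] rot 0.2002
0 24 off [ 0.0229 -0.0026] rot 0.2668
0 30 off [ 0.0259 -0.0031] rot 0.3335
0 36 off [ 0.029  -0.0032] rot 0.4002
0 42 off [ 0.0321 -0.0031] rot 0.4668
0 48 off [ 0.0352 -0.0026] rot 0.5335
0 54 off [ 0.0382 -0.0018] rot 0.6002
0 60 off [ 0.0411 -0.0007] rot 0.6668
0 66 off [0.0439 0.0007] rot 0.7335
0 72 off [0.0465 0.0024] rot 0.8002
0 78 off [0.0489 0.0044] rot 0.8668
0 84 off [0.0511 0.0065] rot 0.9335
0 90 off [0.0531 0.009 ] rot 1.0002
```

apply_moves --offset '[[0.005, 0.0024, 0], [0.0086, 0.0024, 0], [0.01, 0.0024, 0], [0.0116, 0.0024, 0], [0.0129, 0.0016, 0], [0.0142, 0.0008, 0], [0.0156, 0.0, 0], [0.017, -0.0007, 0], [0.0185, -0.0013, 0], [0.0199, -0.0018, 0], [0.0214, -0.0022, 0], [0.0229, -0.0026, 0], [0.0229, -0.0026, 0]]' --rotation '[[0, 0, 0], [0, 0, 0], [0, 0, 0], [0, 0, 0], [0, 0, 0.033], [0, 0, 0.067], [0, 0, 0.1], [0, 0, 0.133], [0, 0, 0.167], [0, 0, 0.2], [0, 0, 0.233], [0, 0, 0.267], [0, 0, 0.267]]' --grip '[1, 1, 1, 1, 1, 1, 1, 1, 1, 1, 1, 1, 1]'

```text
time_s: 4.15
eef_pos: [0.5983, -0.0986, 0.2938]
tcp_rot: [[1.0, -0.011, 0.0], [-0.011, -1.0, -0.0], [0.0, 0.0, -1.0]]
wrist_force: [0.4, -0.1, -0.4]
gripper_width: 0.0001
grip_force: 0.0
```

Run:
```python
from look import *
from plan import plan
plan([(0,24)])
a=env.camera("top")[:,:,::-1][120:260,195:305];b=env.camera("side")[:,:,::-1][130:225,200:330]
a=cv2.resize(a,None,fx=3.5,fy=3.5,interpolation=2);b=cv2.resize(b,(int(490*130/95*.65),int(490*.65)),interpolation=2)
im=np.zeros((490,a.shape[1]+b.shape[1],3),np.uint8);im[:,:a.shape[1]]=a;im[:b.shape[0],a.shape[1]:]=b
cv2.imwrite("pics/c1.png",cv2.convertScaleAbs(im,alpha=1.8))
print(im.shape)
```

```text
t 4.15 p [ 0.5983 -0.0986  0.2938] yaw -0.64 F [ 0.4 -0.1 -0.4]
0 24 off [-0.0001  0.0002] rot 0.0001
(490, 820, 3)
```

View pics/c1.png

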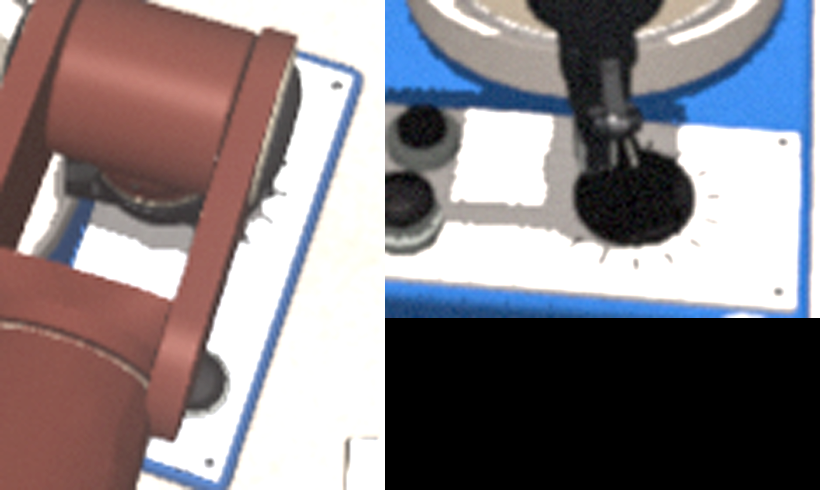

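The arm hides the dial in the top view. In the side view the fingertip is behind the bar and the white line, near (620,150), has turned. Force is about zero, so the dial has probably settled at click 1. Next I'll go to 78°, where I'd expect resistance, since it lies between clicks 3 and 4.

```bash
python3 -c "
from plan import *
plan([(0,a) for a in(27,30,33,36,39,42,45,48,51,54,57,60,63,66,69,72,75,78,84,90)])"
```

```text
t 4.25 p [ 0.5982 -0.0987  0.2937] yaw -0.59 F [ 0.1  0.  -0.1]
0 27 off [ 0.0014 -0.0008] rot 0.034
0 30 off [ 0.0027 -0.0016] rot 0.0673
0 33 off [ 0.004  -0.0023] rot 0.1006
0 36 off [ 0.0054 -0.003 ] rot 0.134
0 39 off [ 0.0069 -0.0036] rot 0.1673
0 42 off [ 0.0083 -0.0041] rot 0.2006
0 45 off [ 0.0098 -0.0046] rot 0.234
0 48 off [ 0.0114 -0.0049] rot 0.2673
0 51 off [ 0.0129 -0.0052] rot 0.3006
0 54 off [ 0.0144 -0.0054] rot 0.334
0 57 off [ 0.016  -0.0055] rot 0.3673
0 60 off [ 0.0175 -0.0056] rot 0.4006
0 63 off [ 0.0191 -0.0055] rot 0.434
0 66 off [ 0.0206 -0.0054] rot 0.4673
0 69 off [ 0.0222 -0.0052] rot 0.5006
0 72 off [ 0.0237 -0.0049] rot 0.534
0 75 off [ 0.0252 -0.0046] rot 0.5673
0 78 off [ 0.0267 -0.0041] rot 0.6006
0 84 off [ 0.0296 -0.003 ] rot 0.6673
0 90 off [ 0.0324 -0.0016] rot 0.734
```

apply_moves --offset '[[0.0014, -0.0008, 0], [0.0027, -0.0016, 0], [0.004, -0.0023, 0], [0.004, -0.0023, 0]]' --rotation '[[0, 0, 0.034], [0, 0, 0.067], [0, 0, 0.1], [0, 0, 0.1]]' --grip '[1, 1, 1, 1]'

```text
time_s: 4.65
eef_pos: [0.6018, -0.0965, 0.2936]
tcp_rot: [[0.986, -0.167, -0.002], [-0.167, -0.986, 0.0], [-0.002, 0.0, -1.0]]
wrist_force: [-3.3, 0.8, 2.0]
gripper_width: -0.0003
grip_force: 1.9
```

```bash
cat > nom.py <<'E'
import numpy as np
def nom(a0,angs,r=24.,b=17.5):
    def P(a):
        th=np.radians(113.35-a);n=np.array([np.cos(th),np.sin(th)]);t=np.array([np.sin(th),-np.cos(th)]);return r*n-t*b
    th=np.radians(113.35-a0);X=np.array([np.sin(th),-np.cos(th)]);Y=-np.array([np.cos(th),np.sin(th)])
    for a in angs:
        d=P(a)-P(a0);print(a,(X@d/1000).round(4),(Y@d/1000).round(4),round((a-a0)/90,3))
E
python3 -c "
from nom import *
nom(33,range(36,82,3));print();nom(78,[80,82,84,86,88,90,92])"
```

```text
36 0.0013 -0.0009 0.033
39 0.0026 -0.0017 0.067
42 0.004 -0.0024 0.1
45 0.0054 -0.0031 0.133
48 0.0068 -0.0037 0.167
51 0.0083 -0.0042 0.2
54 0.0098 -0.0047 0.233
57 0.0113 -0.005 0.267
60 0.0128 -0.0053 0.3
63 0.0143 -0.0055 0.333
66 0.0159 -0.0057 0.367
69 0.0174 -0.0057 0.4
72 0.019 -0.0057 0.433
75 0.0206 -0.0055 0.467
78 0.0221 -0.0053 0.5
81 0.0236 -0.0051 0.533

80 0.0008 -0.0006 0.022
82 0.0017 -0.0012 0.044
84 0.0026 -0.0017 0.067
86 0.0035 -0.0022 0.089
88 0.0044 -0.0027 0.111
90 0.0054 -0.0031 0.133
92 0.0063 -0.0035 0.156
```

apply_moves --offset '[[0.0013, -0.0009, 0], [0.0026, -0.0017, 0], [0.004, -0.0024, 0], [0.0054, -0.0031, 0], [0.0068, -0.0037, 0], [0.0083, -0.0042, 0], [0.0098, -0.0047, 0], [0.0113, -0.005, 0], [0.0128, -0.0053, 0], [0.0143, -0.0055, 0], [0.0159, -0.0057, 0], [0.0174, -0.0057, 0], [0.019, -0.0057, 0], [0.0206, -0.0055, 0], [0.0221, -0.0053, 0], [0.0221, -0.0053, 0]]' --rotation '[[0, 0, 0.033], [0, 0, 0.067], [0, 0, 0.1], [0, 0, 0.133], [0, 0, 0.167], [0, 0, 0.2], [0, 0, 0.233], [0, 0, 0.267], [0, 0, 0.3], [0, 0, 0.333], [0, 0, 0.367], [0, 0, 0.4], [0, 0, 0.433], [0, 0, 0.467], [0, 0, 0.5], [0, 0, 0.5]]' --grip '[1, 1, 1, 1, 1, 1, 1, 1, 1, 1, 1, 1, 1, 1, 1, 1]'

```text
time_s: 6.25
eef_pos: [0.6248, -0.0946, 0.2936]
tcp_rot: [[0.58, -0.815, -0.001], [-0.815, -0.58, 0.001], [-0.001, -0.0, -1.0]]
wrist_force: [-2.5, 2.8, 1.2]
gripper_width: 0.0001
grip_force: 1.8
```

The resistance of about 3.8 N at 78° fits being between clicks 3 and 4. Now I'll push just past half way.

apply_moves --offset '[[0.0008, -0.0006, 0], [0.0017, -0.0012, 0], [0.0026, -0.0017, 0], [0.0035, -0.0022, 0], [0.0044, -0.0027, 0], [0.0044, -0.0027, 0], [0.0044, -0.0027, 0]]' --rotation '[[0, 0, 0.022], [0, 0, 0.044], [0, 0, 0.067], [0, 0, 0.089], [0, 0, 0.111], [0, 0, 0.111], [0, 0, 0.111]]' --grip '[1, 1, 1, 1, 1, 1, 1]'

```text
time_s: 6.95
eef_pos: [0.6297, -0.0971, 0.2937]
tcp_rot: [[0.43, -0.903, 0.001], [-0.903, -0.43, -0.0], [0.001, -0.0, -1.0]]
wrist_force: [0.8, -0.5, -0.9]
gripper_width: -0.0001
grip_force: 0.0
```

apply_moves --offset '[[-0.008, 0, 0], [-0.015, 0, 0], [-0.015, 0, -0.03], [-0.015, 0, -0.06], [-0.015, 0, -0.06], [-0.05, 0.04, -0.06], [-0.094, 0.0955, -0.06], [-0.094, 0.0955, -0.06], [-0.094, 0.0955, -0.06], [-0.094, 0.0955, -0.06], [-0.094, 0.0955, -0.06]]' --rotation '[[0, 0, 0], [0, 0, 0], [0, 0, 0], [0, 0, 0], [0, 0, 0], [0, 0, 0], [0, 0, 0], [0, 0, 0], [0, 0, 0], [0, 0, 0], [0, 0, 0]]' --grip '[1, 1, 1, 1, 1, 1, 1, 1, 1, 1, 1]'

```text
time_s: 8.05
eef_pos: [0.5037, -0.053, 0.3538]
tcp_rot: [[0.428, -0.904, 0.001], [-0.904, -0.428, -0.0], [0.0, -0.001, -1.0]]
wrist_force: [0.4, -0.6, 0.3]
gripper_width: 0.0003
grip_force: 0.0
```

Run:
```python
from look import *
o=env.get_obs();p=o["eef_pos"];R=o["tcp_rot"];print(p)
tip=p+R@np.array([0,0,.173])
th=np.radians(113.35-96);A=np.array([.6155,-.123])
nose=[np.r_[A+r*np.array([np.cos(th),np.sin(th)]),.131] for r in(.025,.036)]
b=env.camera("side")[:,:,::-1][110:235,170:335]
f=3
im=env.camera("top")[:,:,::-1][120:260,195:305]
f=3.5
a=cv2.resize(im,None,fx=f,fy=f,interpolation=2);bb=cv2.resize(b,None,fx=2.5,fy=2.5,interpolation=2)
I=np.zeros((490,385+bb.shape[1],3),np.uint8);I[:,:385]=a;I[:bb.shape[0],385:]=bb
I=cv2.convertScaleAbs(I,alpha=1.8)
for P in nose+[tip]:
    u,v=pix("top",P)[0];cv2.circle(I,(int((u-195+.5)*f),int((v-120+.5)*f)),2,(0,0,255),-1)
    u,v=pix("side",P)[0];cv2.circle(I,(385+int((u-170+.5)*2.5),int((v-110+.5)*2.5)),2,(0,0,255),-1)
cv2.imwrite("pics/d1.png",I)
```

```text
[ 0.50370009 -0.05300187  0.35381205]
```

View pics/d1.png

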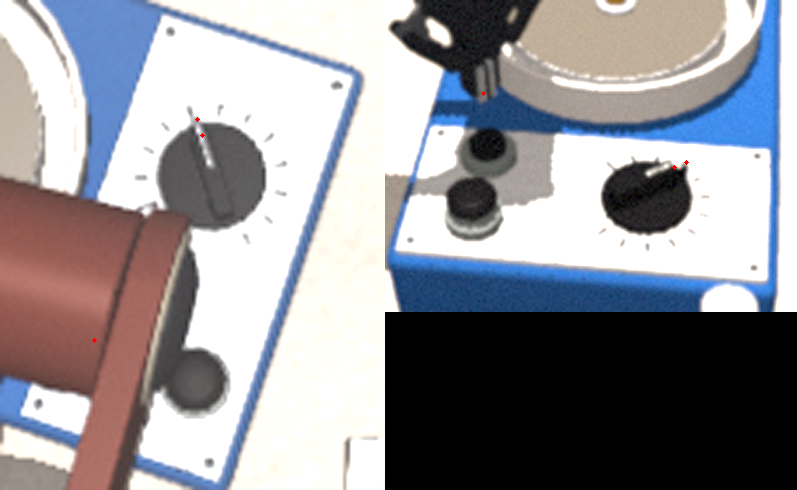

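The dial stands on the fifth tick, and its white line matches the predicted four-click position (dots at (198,119) and (202,135)). The fingertip is above the start button, so I'll press now.

apply_moves --offset '[[0, 0, 0.03], [0, 0, 0.045], [0, 0, 0.05], [0, 0, 0.053], [0, 0, 0.056], [0, 0, 0.058], [0, 0, 0.06], [0, 0, 0.06], [0, 0, 0.06]]' --rotation '[[0, 0, 0], [0, 0, 0], [0, 0, 0], [0, 0, 0], [0, 0, 0], [0, 0, 0], [0, 0, 0], [0, 0, 0], [0, 0, 0]]' --grip '[1, 1, 1, 1, 1, 1, 1, 1, 1]'

```text
time_s: 9.05
eef_pos: [0.5035, -0.053, 0.2954]
tcp_rot: [[0.428, -0.904, 0.001], [-0.904, -0.428, -0.0], [0.001, -0.001, -1.0]]
wrist_force: [-4.2, 0.4, 7.3]
gripper_width: -0.0001
grip_force: 3.6
```

apply_moves --offset '[[0, 0, 0.001], [0, 0, 0.002], [0, 0, 0.002], [0, 0, 0.002]]' --rotation '[[0, 0, 0], [0, 0, 0], [0, 0, 0], [0, 0, 0]]' --grip '[1, 1, 1, 1]'

```text
time_s: 9.45
eef_pos: [0.5037, -0.053, 0.2952]
tcp_rot: [[0.428, -0.904, 0.001], [-0.904, -0.428, -0.001], [0.001, -0.001, -1.0]]
wrist_force: [-8.8, 1.0, 17.0]
gripper_width: 0.0002
grip_force: 8.0
```

apply_moves --offset '[[0, 0, -0.004], [0, 0, -0.0083], [0, 0, -0.0083], [0, 0, -0.0083]]' --rotation '[[0, 0, 0], [0, 0, 0], [0, 0, 0], [0, 0, 0]]' --grip '[1, 1, 1, 1]'

```text
time_s: 9.85
eef_pos: [0.5035, -0.053, 0.3004]
tcp_rot: [[0.428, -0.904, 0.002], [-0.904, -0.428, -0.0], [0.001, -0.002, -1.0]]
wrist_force: [1.1, -0.1, 0.6]
gripper_width: -0.0001
grip_force: 1.0
```

apply_moves --offset '[[0, 0, 0.001], [0, 0, 0.001], [0, 0, 0.001]]' --rotation '[[0, 0, 0], [0, 0, 0], [0, 0, 0]]' --grip '[1, 1, 1]'

```text
time_s: 10.15
eef_pos: [0.5033, -0.053, 0.2992]
tcp_rot: [[0.428, -0.904, 0.001], [-0.904, -0.428, -0.0], [0.001, -0.001, -1.0]]
wrist_force: [1.3, -0.4, 2.1]
gripper_width: 0.0002
grip_force: 1.3
```

```bash
cat > avg.py <<'E'
from h import *
F=[];Z=[]
for i in range(12):
    env.camera("side");o=env.get_obs();F.append(o["wrist_force"]);Z.append(o["eef_pos"][2])
print(np.mean(F,0).round(2),np.std(F,0).round(2),np.mean(Z).round(5))
E
python3 avg.py
```

```text
[ 2.02 -0.38  2.65] [0.49 0.37 0.47] 0.29908
```

apply_moves --offset '[[0, 0, 0.001], [0, 0, 0.002], [0, 0, 0.002], [0, 0, 0.002]]' --rotation '[[0, 0, 0], [0, 0, 0], [0, 0, 0], [0, 0, 0]]' --grip '[1, 1, 1, 1]'

```text
time_s: 11.15
eef_pos: [0.5031, -0.0529, 0.2971]
tcp_rot: [[0.428, -0.904, -0.0], [-0.904, -0.428, -0.0], [-0.0, 0.0, -1.0]]
wrist_force: [1.1, 0.2, 4.6]
gripper_width: 0.0002
grip_force: 1.9
```

```bash
python3 avg.py
```

```text
[ 1.45 -0.4   3.93] [0.52 0.55 0.75] 0.29707
```

apply_moves --offset '[[0, 0, 0.001], [0, 0, 0.001], [0, 0, 0.001]]' --rotation '[[0, 0, 0], [0, 0, 0], [0, 0, 0]]' --grip '[1, 1, 1]'

```text
time_s: 12.05
eef_pos: [0.5031, -0.0529, 0.296]
tcp_rot: [[0.428, -0.904, 0.0], [-0.904, -0.428, 0.0], [0.0, -0.0, -1.0]]
wrist_force: [1.3, -0.8, 4.4]
gripper_width: 0.0001
grip_force: 2.2
```

```bash
python3 avg.py
```

```text
[ 1.62 -0.37  4.44] [0.46 0.29 0.65] 0.29605
```

The force rises about 0.6 N/mm to roughly 5 N at the hard stop, which matches full 6 mm travel, so the button was fully in. I'll release it and lift clear.

apply_moves --offset '[[0, 0, -0.005], [0, 0, -0.02], [0, 0, -0.06], [0, 0, -0.1], [0, 0, -0.12], [0, 0, -0.12], [0, 0, -0.12], [0, 0, -0.12]]' --rotation '[[0, 0, 0], [0, 0, 0], [0, 0, 0], [0, 0, 0], [0, 0, 0], [0, 0, 0], [0, 0, 0], [0, 0, 0]]' --grip '[1, 1, 1, 1, 1, 1, 1, 1]'

```text
time_s: 13.45
eef_pos: [0.5025, -0.0528, 0.4138]
tcp_rot: [[0.428, -0.904, -0.004], [-0.904, -0.428, 0.001], [-0.003, 0.003, -1.0]]
wrist_force: [0.7, 0.5, -1.0]
gripper_width: 0.0003
grip_force: 0.0
```

Run:
```python
from look import *
look("e","side",80,384,130,350,1.9)
```

```text
(no output)
```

View pics/e.png

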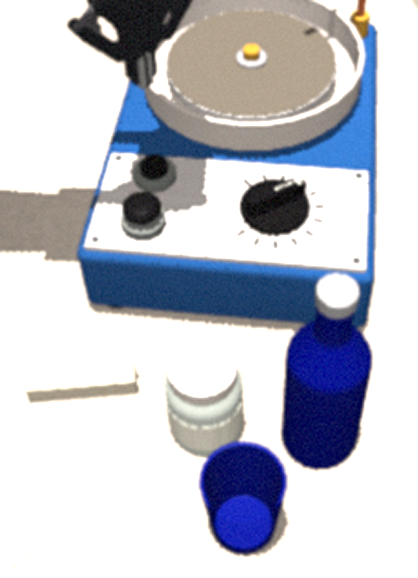

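The dial is still at the fourth click (white line near (290,185)), the buttons are out, nothing around the machine has moved, and the arm is clear.

```bash
python3 -c "
from station import env
print(env.hand_in())"
```

```text
the job is handed in; nothing more can be done
None
```

I pushed the dial four clicks clockwise, then pressed the start button fully in and released it; the stop button and loose items were left alone, and the job is handed in, with no verdict returned.

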